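Tip the weighed sweets into the green gift tin

TASK

The three green sweets on the scoop have been weighed: lift the scoop off the scale by its handle and carry it level, without spilling, until its open front edge is over the green tin. There tip all three sweets into the green tin from close above it (they must not be handled, thrown or dropped from a height), then lay the empty scoop back flat on the scale's platform between the two blue rails, without banging it down, as it lay before. Leave the red tin and everything else where it is.

Things in the scene. Friction and masses are not known exactly. Their poses are not given: they have to be found in the camera images.
- scoop: Polished aluminium scoop, wooden handle, 160 g; all in mm. Origin: centre of the blade underside; x out of the open front edge, y left, z up. Blade 120 (x) x 110 (y), floor 4 thick; side walls to 26 high, 4 thick; back wall at x -60, to 42 high; no lip at the front (x +60). Handle: flat-sided bar to -x, x -60 to -175, 20 wide, 18 tall, centre line at z 31. Starts on the scale, with 3 sweets.
- scoop_grip (a point): Point in the middle of the handle's thickness, 115 mm behind the blade's centre (scoop x -115, z 31): the place to pinch the handle across its 20 mm width. Axes as the scoop's. It lies clear of the scale: nothing under it down to the counter, 86 mm below it at the start.
- scoop_nose (a point): Middle of the scoop's open front edge (scoop x +60, z 2). The sweets slide on the polished blade at a slope of about 17 degrees (13 to 21).
- sweet0: Bright green wrapped sweet no. 1 of 3, all alike: 70 mm long (own x), 26 wide, 22 high, twisted ends, 25 g. Origin: centre of the underside. Lies crosswise on the scoop's blade at the start.
- sweet1: Bright green wrapped sweet no. 2 of 3, all alike: 70 mm long (own x), 26 wide, 22 high, twisted ends, 25 g. Origin: centre of the underside. Lies crosswise on the scoop's blade at the start.
- sweet2: Bright green wrapped sweet no. 3 of 3, all alike: 70 mm long (own x), 26 wide, 22 high, twisted ends, 25 g. Origin: centre of the underside. Lies crosswise on the scoop's blade at the start.
- green_tin: Empty green square open gift tin with a thin brass band, 160 x 160 mm outside, 60 high, walls and floor 4 thick, 0.5 kg, loose. Origin: centre of the underside; x and y along its sides. It changes places with the red tin.
- red_tin: Red tin of the same shape and size, with red sweets already lying in it (up to 26 above its underside), 0.6 kg, loose. Not to be used.
- scale: White shop scale, fixed (mm). Origin: on the counter under the platform centre; x to its display, z up. Body x -73 to +117, 170 wide, 45 high; steel platform 130 (x) x 150, top at 55. Two blue rails along x, 100 long, 6 high, inner faces at y +-60: the blade fits between with 5 to spare each side. At first the blade is centred here, front to the display, handle overhanging the other end.
- table: The dark wooden counter top, surface at z 0. Its origin is of no use.
- jar: Bystander: amber glass jar with a brass lid, 72 across, 110 high (mm). Origin: centre of the underside.
- spool: Bystander: red ribbon spool, 68 across, 34 high (mm). Origin: centre of the underside.
- carton: Bystander: white gift carton with a gold band, 85 x 120 x 35 (mm). Origin: centre of the underside.
- basket: Bystander: small wicker basket of yellow sweets, 100 across, 145 high over its arched handle (mm). Origin: centre of the underside.
- card: Bystander: price card on a brass stand, 60 x 70, 93 high (mm). Origin: centre of the underside.
Mind the look-alikes: they are no part of the job. What is shaped like the sweet0 but grey or purple is not meant.

How it is judged:
By the outcome, as a careful person would: the job done as asked, in the order asked, and still so for the second after the job is handed in, with the robot touching nothing.
It also fails if it takes over 69 s, if anything falls off the work surface, if the arm or the gripper's body presses on something with over 40 N, if the wrist force passes 120 N, or if a joint passes its speed limit or range.

ROBOT

A 7-joint arm with a two-finger parallel gripper is mounted at the origin on the work surface. World frame = base frame: x ahead of the robot, y to its left, z up, the work surface at z = 0. Lengths are in mm, angles in rad, forces in N, time in s.
With the tool pointing down it reaches from about 400 to 850 mm from the base axis. Payload 4.5 kg.
Tool frame: the origin (TCP) lies at the very end of the fingers, on their centre line; the grasp point (between the pads) lies manip.grip_depth behind it (manip.grip_depth is the distance from the TCP to the grasp point, in mm); z points along the fingers, y is the line along which they close (so a half turn about z gives the same grasp; the last joint's range is limited). The gripper opens to 88 mm and grips with 3 to 60 N. Pads are 18 mm wide; open, the fingers measure 123 mm over their backs; the gripper's body (75 mm by 187 mm) begins 45 mm behind the grasp point.
Start: joints at [1.374, 0.689, -0.195, 1.565, 0.157, 0.902, -0.215], TCP at [143.001, -608.446, 209.443] pointing down, gripper open.
Joint ranges: [-3.01, 3.01], [-0.46, 2.08], [-1.47, 1.51], [0.13, 2.56], [-1, 4.14], [0.04, 2.09], [-2.66, 2.66]. Speed limits (rad/s): [2.57, 2.57, 3.14, 3.14, 3.14, 3.14, 3.14].

INTERFACE

Orientations are given as a unit quaternion [w, x, y, z].
In Python, from workcell import manip, imaging, close_job gives the robot as it stands. The module is installed in compiled form; this text tells all that it offers.
- The arm moves only by the tool arm_command, never from a script. Its argument "increments" is a list of rows, each an object of numbers: "hand": the opening, from -1 (shut) to 1 (fully open); "tx", "ty", "tz": the shift along the tool's x, y, z in shares of 0.8 m (1.0 is 0.8 m); "spin": the turn about the tool's z in parts of the range, where 1.0 means 2 pi rad. A call has exactly 5 rows; each row is the pose to reach, as a shift and turn from the pose commanded when the call began, along the tool's axes at that moment; what a row does not reach only later rows make up. A row lasts 1/12 s, in which the tool goes at most 41.7 mm and 7.16 degrees, less where a joint would pass 70% of its speed; a pose out of reach is approached as far as the arm can. No shift or turn number may pass 1 either way. A call with a gripper value outside its range is refused whole. The fingers move at their own pace and stop on an object; "grip_force" is the grip in N (left out, the last holds). Time passes only in rows, so rows that repeat a pose let the fingers close, or fill a call up. It gives the time, the measured TCP pose, the force, the opening and the grip force at its end, in the units of the state.
- manip.state(): the state, without advancing time (a new reading comes with each control period).
- imaging.grab_frame(name): name is "scene" or "top" or "wrist"; returns a dict with "image" (400x640x3 uint8, red, green, blue), "z_map" (400x640 float32, mm along the optical axis (not along the pixel's ray), 0 where there is no reading), "mtx" (3x3 intrinsics, pixels), "extrinsics" (4x4, takes a point from world to camera coordinates). Camera axes: x right, y up, looking along -z (the intrinsics and any distortion apply to the point x, -y, -z); pixel columns grow to the right and rows downward; lengths in mm; the calibration is good to about 2 mm. A picture is of the moment at which its call begins.
- close_job(): hands the job in; it is judged then, once.
The state is a dict: "time": time; "joints": joint angles; "qvel": joint speeds; "joint_efforts": joint torques, N m; "tool_pos": TCP position; "ee_rot": TCP orientation; "contact_force": force on the tool from outside, world axes, zero at the start; "wrist_torque": the same for the moment, N m; "opening": finger opening in mm; "gripper_force": force on a finger pad.
Only numpy, scipy, OpenCV 4.12 (cv2) and the standard library are available. Lean on these libraries where they do the work, as an engineer would, in place of code of your own. Each camera call takes 0.05 s, during which the arm holds its last target. There are 200 camera calls.

## Working session

There is one attempt and no reset: what is moved stays moved. The work goes in short steps, Python scripts to look and compute and a tool call to move; the robot and the scene stay as the last step left them, time stands still between calls to the robot, and variables do not carry over. Pictures are saved under pics/ and viewed, at most 10 in all, crops included, and the job is handed in when it is done.

Besides the shell and the picture viewer there is one more tool, called after "Emit:" by a JSON object that holds its "name" and its "arguments", one argument or row to a line. arm_command: Moves the arm, as the interface text tells. Its arguments: {"type":"object","properties":{"increments":{"type":"array"},"grip_force":{"type":"number"}},"required":["increments"]}

```bash
mkdir -p pics
cat > h.py <<'E'
import numpy as np, cv2
from workcell import manip, imaging
def grab(n,save=None):
    f=imaging.grab_frame(n)
    if save: cv2.imwrite('pics/'+save,cv2.cvtColor(f['image'],cv2.COLOR_RGB2BGR))
    return f
def pts(f):
    z=f['z_map'].astype(float);K=np.array(f['mtx']);T=np.linalg.inv(np.array(f['extrinsics']))
    v,u=np.mgrid[0:z.shape[0],0:z.shape[1]]
    x=(u-K[0,2])/K[0,0]*z; y=(v-K[1,2])/K[1,1]*z
    P=np.stack([x,-y,-z,np.ones_like(z)],-1)@T.T
    P=P[...,:3]; P[z<=0]=np.nan
    return P
E
python3 - <<'E'
from h import *
print(manip.state(), manip.grip_depth)
for n in ['scene','top']:
    f=grab(n,n+'0.png'); print(n,f['mtx'],np.linalg.inv(f['extrinsics']))
    np.save(n+'P.npy',pts(f)); np.save(n+'I.npy',f['image'])
E
```

```text
{'time': 0.0, 'joints': array([ 1.37377859,  0.68993424, -0.19449774,  1.56634293,  0.15731703,
        0.90250707, -0.2151037 ]), 'qvel': array([-0.00204435, -0.00057696, -0.00167327, -0.00022365,  0.00129296,
        0.0005838 , -0.00016782]), 'joint_efforts': array([ 4.39632049e-04, -5.27563584e+01, -1.26644455e+00, -1.53430098e+01,
       -5.25140378e-02,  6.64014588e-03,  1.82643021e-04]), 'tool_pos': array([ 142.76050173, -607.77589273,  208.64101097]), 'ee_rot': array([-8.80940139e-04,  9.93342857e-01,  1.15191835e-01, -1.82991679e-04]), 'contact_force': array([-0.47911163,  0.13216782, -0.78790748]), 'wrist_torque': array([ 0.00729613,  0.02310363, -0.00796477]), 'gripper_force': 0.0, 'opening': 88.19953822432392} 18.700000000000003
scene [[519.21725031   0.         322.12308365]
 [  0.         519.21725031 202.72634309]
 [  0.           0.           1.        ]] [[ 6.92409177e-01 -4.87906953e-01  5.31522659e-01  1.29441923e+03]
 [ 7.21505009e-01  4.67992672e-01 -5.10307144e-01 -7.35342333e+02]
 [ 2.33694108e-04  7.36837610e-01  6.76069731e-01  1.04501631e+03]
 [ 0.00000000e+00  0.00000000e+00  0.00000000e+00  1.00000000e+00]]
top [[508.29973728   0.         328.96138772]
 [  0.         508.29973728 199.84184236]
 [  0.           0.           1.        ]] [[ 4.36431165e-02  9.78831789e-01 -1.99959014e-01  2.79426435e+02]
 [-9.99045394e-01  4.31389817e-02 -6.87964949e-03  1.64849329e+01]
 [ 1.89200864e-03  2.00068382e-01  9.79780110e-01  1.37672289e+03]
 [ 0.00000000e+00  0.00000000e+00  0.00000000e+00  1.00000000e+00]]
```

View pics/top0.png

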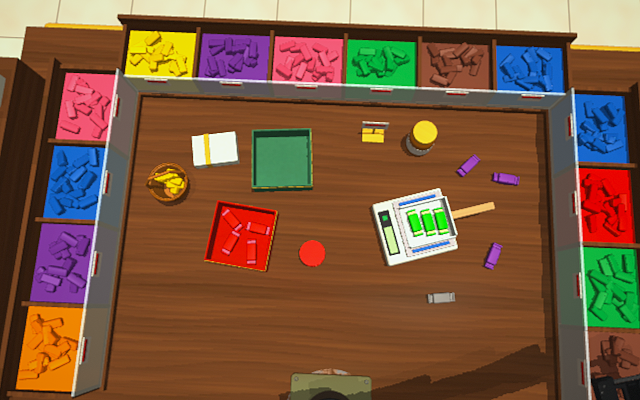

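View pics/scene0.png

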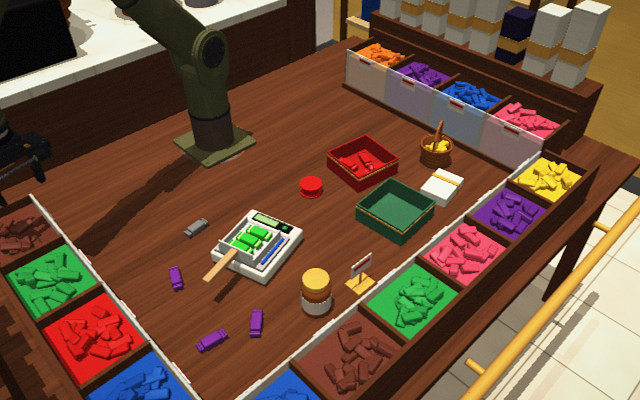

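The top view shows the green tin at about (282,158), red tin (242,236), the scale with the scoop (428,222), its handle running to (493,207), card (374,132), jar (422,138) and spool (312,253). The scene view shows the same layout, with the three green sweets lying crosswise on the blade.

Run:
```python
from h import *
P=np.load('topP.npy');I=np.load('topI.npy');hsv=cv2.cvtColor(I,cv2.COLOR_RGB2HSV)
def rep(n,m,hi=None):
    q=P[m];q=q[~np.isnan(q).any(1)]
    r=cv2.minAreaRect(q[:,:2].astype(np.float32)); print(n,len(q),'c',np.round(r[0],1),'sz',np.round(r[1],1),'ang',round(r[2],2),'z',np.round(np.percentile(q[:,2],[5,50,95]),1)); return q
def box(c0,c1,r0,r1):
    m=np.zeros(I.shape[:2],bool);m[r0:r1,c0:c1]=1;return m
Z=P[...,2]
rep('gtin rim',box(240,325,120,200)&(Z>50)&(Z<75))
rep('rtin rim',box(195,290,190,280)&(Z>50)&(Z<75))
rep('handle',box(456,500,195,225)&(Z>75)&(Z<110))
rep('scale body',box(365,460,180,275)&(Z>38)&(Z<110))
b=box(390,460,180,275)&(hsv[...,0]>100)&(hsv[...,0]<125)&(hsv[...,1]>120)
n,l,s,c=cv2.connectedComponentsWithStats(b.astype(np.uint8))
for i in range(1,n):
    if s[i,4]>15: rep('rail',l==i)
g=box(395,460,190,250)&(hsv[...,0]>45)&(hsv[...,0]<70)&(hsv[...,1]>150)&(hsv[...,2]>120)
n,l,s,c=cv2.connectedComponentsWithStats(g.astype(np.uint8))
for i in range(1,n):
    if s[i,4]>15: rep('sweet',l==i)
rep('jar',box(400,440,115,160)&(Z>95)); rep('card',box(355,392,115,150)&(Z>8)); rep('spool',box(295,330,235,270)&(Z>25))
# same from scene camera
P2=np.load('sceneP.npy');Z=P2[...,2];Pt=P;P=P2
I=np.load('sceneI.npy');hsv=cv2.cvtColor(I,cv2.COLOR_RGB2HSV)
wood=(hsv[...,0]>8)&(hsv[...,0]<25)
rep('S handle',box(195,240,240,290)&(Z>75)&(Z<110)&wood)
rep('S gtin',box(345,445,170,250)&(Z>52)&(Z<75))
```

```text
gtin rim 563 c [661.1 160.4] sz [164.8 162.1] ang 3.98 z [51.4 59.1 64.6]
rtin rim 553 c [446.  253.6] sz [162.8 161.9] ang 82.5 z [51.5 59.6 64.6]
handle 317 c [ 533.6 -347.9] sz [ 20.  102.9] ang 16.25 z [89.2 95.3 99.9]
scale body 4706 c [ 494.6 -210.9] sz [169.6 208.9] ang 16.72 z [42.4 57.6 85.1]
rail 93 c [ 558.5 -206.2] sz [ 6.4 97.1] ang 16.19 z [55.6 60.8 65.6]
rail 94 c [ 436.4 -243.1] sz [ 6.2 95.7] ang 16.95 z [56.2 61.7 65.1]
sweet 166 c [ 503.9 -266.5] sz [45.  26.4] ang 13.19 z [75.9 81.  86.1]
sweet 161 c [ 497.8 -232.2] sz [44.6 25.7] ang 21.8 z [75.8 81.2 86. ]
sweet 164 c [ 495.1 -198.4] sz [44.5 26.6] ang 20.69 z [76.4 81.6 85.6]
sweet 16 c [ 466.5 -240.6] sz [ 3.3 20.5] ang 12.49 z [66.1 75.9 80.7]
jar 465 c [ 730.9 -215.9] sz [62.3 61.8] ang 73.74 z [103.5 110.3 114.6]
card 289 c [755.2 -91.6] sz [90.8 80. ] ang 13.75 z [ 8.2 59.5 94.2]
spool 512 c [410.2  66.8] sz [66.5 65.8] ang 28.27 z [30.1 34.9 39.4]
S handle 509 c [ 514.7 -346.9] sz [ 65.5 123.8] ang 18.05 z [81.  94.  98.1]
S gtin 725 c [603.2 155.6] sz [288.9 172. ] ang 2.45 z [52.8 58.3 63.8]
```

Units first: shifts go in shares of 0.8 m and turns go in shares of 2 pi rad. So 150 mm / 800 = 0.1875, 120 mm / 800 = 0.15, -0.54 rad / 6.2832 = -0.0859.

Emit:
{"name": "arm_command", "arguments": {
  "increments": [
    {"hand": 0.2, "tx": 0.0375, "ty": -0.015, "tz": 0, "spin": -0.0175},
    {"hand": 0.2, "tx": 0.075, "ty": -0.03, "tz": 0, "spin": -0.035},
    {"hand": 0.2, "tx": 0.1125, "ty": -0.045, "tz": 0, "spin": -0.0525},
    {"hand": 0.2, "tx": 0.15, "ty": -0.06, "tz": 0, "spin": -0.07},
    {"hand": 0.2, "tx": 0.1875, "ty": -0.075, "tz": 0, "spin": -0.0859}
  ]
}}

```text
time: 0.52
tool_pos: [276.1, -514.5, 209.1]
ee_rot: [-0.0, 0.926, 0.378, -0.0]
contact_force: [0.6, -0.4, -0.3]
opening: 56.8
gripper_force: 0.0
```

```bash
cat >> h.py <<'E'
def pose():
    s=manip.state(); w,x,y,z=s['ee_rot']
    from scipy.spatial.transform import Rotation as R
    return s,R.from_quat([x,y,z,w]).as_matrix()
def to(x,y,z,yaw):
    "yaw = world angle of tool y axis, deg"
    s,M=pose(); d=M.T@(np.array([x,y,z])-s['tool_pos'])
    c=np.degrees(np.arctan2(M[1,1],M[0,1])); sp=-np.radians((yaw-c+180)%360-180)
    print('t',round(s['time'],2),'pos',s['tool_pos'].round(1),'yaw',c.round(2),'tz',M[:,2].round(3),'-> inc',d.round(1),'spin',round(sp,3),'open',round(s['opening'],1),'F',s['contact_force'].round(1),'T',s['wrist_torque'].round(2),'j',s['joints'].round(2))
E
python3 -c "
from h import *
to(530,-335,200,16.4)"
```

```text
t 0.52 pos [ 276.1 -514.5  209.1] yaw -45.54 tz [-0.     0.001 -1.   ] -> inc [307.   49.7   9.1] spin -1.081 open 56.8 F [ 0.6 -0.4 -0.3] T [-0.08 -0.04 -0.02] j [ 1.2   0.65 -0.34  1.69  0.27  0.85 -0.05]
```

To row units: 150 mm / 800 = 0.1875, 120 mm / 800 = 0.15, -0.54 rad / 6.2832 = -0.0859.

Emit:
{"name": "arm_command", "arguments": {
  "increments": [
    {"hand": 0.0, "tx": 0.0375, "ty": 0.0063, "tz": 0.0025, "spin": -0.0175},
    {"hand": 0.0, "tx": 0.075, "ty": 0.0125, "tz": 0.005, "spin": -0.035},
    {"hand": 0.0, "tx": 0.1125, "ty": 0.0188, "tz": 0.0075, "spin": -0.0525},
    {"hand": 0.0, "tx": 0.15, "ty": 0.025, "tz": 0.01, "spin": -0.07},
    {"hand": 0.0, "tx": 0.1875, "ty": 0.0313, "tz": 0.0113, "spin": -0.0859}
  ]
}}

```text
time: 0.93
tool_pos: [400.9, -428.0, 199.9]
ee_rot: [-0.001, 0.791, 0.612, -0.0]
contact_force: [-0.1, 0.0, 0.8]
opening: 44.2
gripper_force: 0.0
```

To row units: 122 mm / 800 = 0.1525, 102 mm / 800 = 0.1275, -0.54 rad / 6.2832 = -0.0859.

Emit:
{"name": "arm_command", "arguments": {
  "increments": [
    {"hand": 0.0, "tx": 0.03, "ty": 0.025, "tz": 0, "spin": -0.0175},
    {"hand": 0.0, "tx": 0.06, "ty": 0.05, "tz": 0, "spin": -0.035},
    {"hand": 0.0, "tx": 0.0913, "ty": 0.0763, "tz": 0, "spin": -0.0525},
    {"hand": 0.0, "tx": 0.1225, "ty": 0.1025, "tz": 0, "spin": -0.07},
    {"hand": 0.0, "tx": 0.1525, "ty": 0.1275, "tz": 0, "spin": -0.0859}
  ]
}}

```text
time: 1.35
tool_pos: [531.2, -336.2, 200.0]
ee_rot: [-0.0, 0.599, 0.801, -0.0]
contact_force: [-0.1, -0.3, 1.0]
opening: 44.0
gripper_force: 0.0
```

```bash
python3 -c "
from h import *
f=grab('wrist','w1.png')
to(530,-335,67.3,16.4)
P=pts(f);I=f['image'];h=cv2.cvtColor(I,cv2.COLOR_RGB2HSV)
m=(P[...,2]>85)&(P[...,2]<105)&(h[...,0]>8)&(h[...,0]<25)&(h[...,1]>60)
n,l,s,c=cv2.connectedComponentsWithStats(m.astype(np.uint8));i=1+s[1:,4].argmax()
q=P[l==i];r=cv2.minAreaRect(q[:,:2].astype(np.float32));print(r,np.median(q[:,2]),s[i])
b=(h[...,0]>100)&(h[...,0]<125)&(h[...,1]>120)&(abs(P[...,2]-61)<8)
print(np.nanmean(P[b],0),b.sum())
"
```

```text
t 1.4 pos [ 537.8 -329.3  200.6] yaw 17.08 tz [ 0.007  0.006 -1.   ] -> inc [ -3.6 -10.2 133.2] spin 0.012 open 44.2 F [ 5.1  2.2 -0.3] T [ 0.18 -0.39 -0.01] j [ 0.81  0.76 -0.61  1.55  0.48  0.99  0.35]
((533.9187622070312, -343.34088134765625), (19.99709129333496, 112.67170715332031), 16.314208984375) 95.31982438044008 [ 308  137   21  109 2135]
[ 502.13293253 -221.89125567   61.2260797 ] 1520
```

View pics/w1.png

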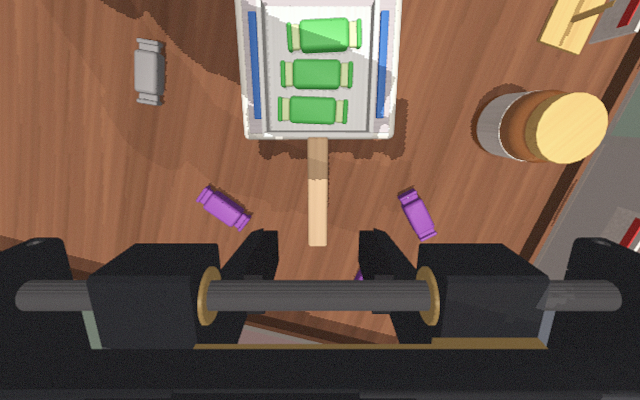

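The wrist view shows the handle from (318,140) to (318,245), coming in centred between the fingers at (250..385,260). Purple sweets lie below on the counter, well under finger height. The arm was still moving in this picture, so I'll settle it and measure again.

To row units: 50 mm / 800 = 0.0625, 35 mm / 800 = 0.0438.

Emit:
{"name": "arm_command", "arguments": {
  "increments": [
    {"hand": 0.0, "tx": 0, "ty": 0, "tz": 0.0188, "spin": 0},
    {"hand": 0.0, "tx": 0, "ty": 0, "tz": 0.0438, "spin": 0},
    {"hand": 0.0, "tx": 0, "ty": 0, "tz": 0.0625, "spin": 0},
    {"hand": 0.0, "tx": 0, "ty": 0, "tz": 0.0625, "spin": 0},
    {"hand": 0.0, "tx": 0, "ty": 0, "tz": 0.0625, "spin": 0}
  ]
}}

```text
time: 1.82
tool_pos: [529.4, -337.4, 149.7]
ee_rot: [-0.001, 0.602, 0.799, -0.0]
contact_force: [0.9, -0.2, -0.2]
opening: 43.9
gripper_force: 0.0
```

```bash
python3 -c "
from h import *
f=grab('wrist','w2.png')
P=pts(f);I=f['image'];h=cv2.cvtColor(I,cv2.COLOR_RGB2HSV)
m=(P[...,2]>85)&(P[...,2]<105)&(h[...,0]>8)&(h[...,0]<25)&(h[...,1]>60)
n,l,s,c=cv2.connectedComponentsWithStats(m.astype(np.uint8));i=1+s[1:,4].argmax()
q=P[l==i];r=cv2.minAreaRect(q[:,:2].astype(np.float32));print(r,np.median(q[:,2]),s[i])
print(np.round(cv2.boxPoints(r),1))
to(530,-335,67.3,16.4)
"
```

```text
((533.77685546875, -343.5249938964844), (19.986589431762695, 113.02770233154297), 16.09688377380371) 95.3272573916731 [ 308  141   25  129 3046]
[[ 508.5 -292. ]
 [ 539.8 -400.6]
 [ 559.  -395.1]
 [ 527.7 -286.5]]
t 1.87 pos [ 530.3 -337.6  150.7] yaw 16.02 tz [ 0.  0. -1.] -> inc [ 2.5  0.4 83.4] spin -0.007 open 44.2 F [-0.8  1.1 -0.9] T [-0.01 -0.14  0.01] j [ 0.8   0.81 -0.57  1.6   0.53  0.89  0.31]
```

To row units: 83 mm / 800 = 0.1038, 80 mm / 800 = 0.1.

Emit:
{"name": "arm_command", "arguments": {
  "increments": [
    {"hand": 0.0, "tx": -0.0013, "ty": 0.0013, "tz": 0.025, "spin": 0},
    {"hand": 0.0, "tx": -0.0025, "ty": 0.0025, "tz": 0.0563, "spin": 0},
    {"hand": 0.0, "tx": -0.0025, "ty": 0.0025, "tz": 0.0813, "spin": 0},
    {"hand": 0.0, "tx": -0.0025, "ty": 0.0025, "tz": 0.1, "spin": 0},
    {"hand": 0.0, "tx": -0.0025, "ty": 0.0025, "tz": 0.1038, "spin": 0}
  ]
}}

```text
time: 2.28
tool_pos: [531.8, -338.7, 66.1]
ee_rot: [-0.001, 0.602, 0.799, -0.0]
contact_force: [-0.6, 0.0, 0.6]
opening: 44.1
gripper_force: 0.0
```

Emit:
{"name": "arm_command", "arguments": {
  "increments": [
    {"hand": -0.3, "tx": 0, "ty": 0, "tz": 0, "spin": 0},
    {"hand": -0.5, "tx": 0, "ty": 0, "tz": 0, "spin": 0},
    {"hand": -0.6, "tx": 0, "ty": 0, "tz": 0, "spin": 0},
    {"hand": -0.8, "tx": 0, "ty": 0, "tz": 0, "spin": 0},
    {"hand": -1, "tx": 0, "ty": 0, "tz": 0, "spin": 0}
  ],
  "grip_force": 15
}}

```text
time: 2.7
tool_pos: [533.3, -339.2, 68.5]
ee_rot: [0.001, 0.602, 0.799, 0.0]
contact_force: [0.0, -0.8, 0.8]
opening: 13.0
gripper_force: 0.0
```

Emit:
{"name": "arm_command", "arguments": {
  "increments": [
    {"hand": -1, "tx": 0, "ty": 0, "tz": 0, "spin": 0},
    {"hand": -1, "tx": 0, "ty": 0, "tz": 0, "spin": 0},
    {"hand": -1, "tx": 0, "ty": 0, "tz": 0, "spin": 0},
    {"hand": -1, "tx": 0, "ty": 0, "tz": 0, "spin": 0},
    {"hand": -1, "tx": 0, "ty": 0, "tz": 0, "spin": 0}
  ],
  "grip_force": 60
}}

```text
time: 3.12
tool_pos: [532.7, -338.8, 67.4]
ee_rot: [0.0, 0.602, 0.799, -0.0]
contact_force: [-0.0, -0.9, -0.9]
opening: 0.5
gripper_force: 0.0
```

```bash
python3 -c "
from h import *
to(532.5,-339.5,67.3,16.1)
"
```

```text
t 3.12 pos [ 532.7 -338.8   67.4] yaw 16.04 tz [-0. -0. -1.] -> inc [-0.6 -0.4  0.1] spin -0.001 open 0.5 F [-0.  -0.9 -0.9] T [-0.07 -0.14 -0.04] j [ 0.77  0.92 -0.51  1.64  0.61  0.74  0.24]
```

The fingers closed on nothing, so I'll look.

```bash
python3 -c "
from h import *
grab('wrist','w3.png'); f=grab('scene'); I=cv2.cvtColor(f['image'],cv2.COLOR_RGB2BGR)[140:340,110:340]
cv2.imwrite('pics/s3.png',cv2.resize(I,None,fx=2.6,fy=2.6))
w=cv2.imread('pics/w3.png'); cv2.imwrite('pics/w3.png',w)
"
```

```text
(no output)
```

View pics/w3.png

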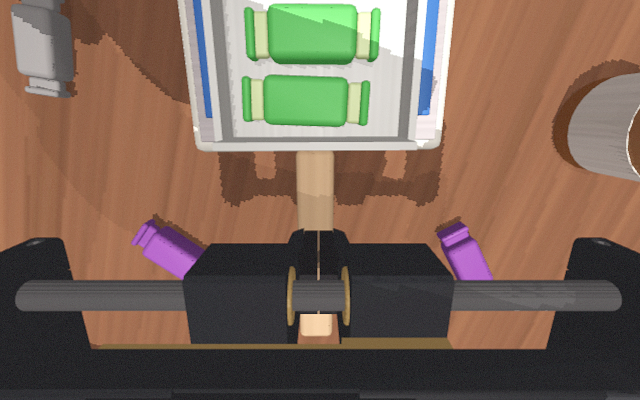

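View pics/s3.png

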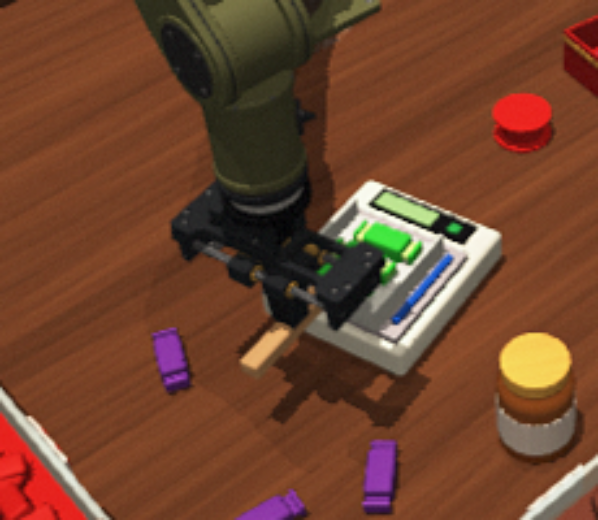

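The wrist view shows the handle running under the closed fingers, visible at (317,190) and again at (317,325). The scene crop shows the fingers meeting at the near side of the handle. I'll measure the heights of the fingertips and handle.

```bash
python3 -c "
from h import *
to(0,0,0,0)
c=np.array([532.7,-338.8]);u=np.array([-.277,.961]);v=np.array([.961,.277])
for n in ['scene','top','wrist']:
    f=grab(n);P=pts(f);I=f['image'];h=cv2.cvtColor(I,cv2.COLOR_RGB2HSV)
    a=(P[...,:2]-c)@u;b=(P[...,:2]-c)@v
    wood=(h[...,0]>8)&(h[...,0]<25)&(h[...,1]>60)&(P[...,2]>70)&(P[...,2]<115)&(abs(b)<25)&(abs(a)<90)
    for lo in range(-70,60,10):
        k=wood&(a>lo)&(a<=lo+10)
        if k.sum()>3: print(n,'handle',lo,k.sum(),np.percentile(P[k][:,2],[5,50,95]).round(1),'b',np.percentile(b[k],[5,95]).round(1))
    blk=(h[...,2]<70)&(abs(a)<20)&(abs(b)<40)&(P[...,2]>40)
    for z in range(50,140,10):
        k=blk&(P[...,2]>z)&(P[...,2]<=z+10)
        if k.sum(): print(n,'black',z,k.sum(),'a',np.percentile(a[k],[5,95]).round(1),'b',np.percentile(b[k],[5,95]).round(1))
"
```

```text
t 3.22 pos [ 532.7 -338.8   67.4] yaw 16.05 tz [-0. -0. -1.] -> inc [ 472.9 -418.3   67.4] spin 0.28 open 0.9 F [-0.8 -0.1  0.3] T [-0.01 -0.11 -0.01] j [ 0.77  0.92 -0.51  1.64  0.61  0.74  0.24]
scene handle -70 28 [80.8 89.2 96.2] b [-7.8 10.5]
scene handle -60 42 [81.1 94.2 97.3] b [-6.  11.3]
scene handle -50 43 [83.9 94.  99. ] b [-9.3 11.7]
scene handle -40 41 [83.4 94.  98.1] b [-7.9 11.1]
scene handle -30 37 [81.3 93.9 97.2] b [-7.3  9.7]
scene handle -20 40 [85.6 94.4 98. ] b [-7.7 11.9]
scene handle -10 21 [ 82.8  93.1 107.2] b [-4.3 16.4]
scene handle 0 13 [ 79.3  88.5 107.6] b [ 7.9 15.7]
scene handle 10 16 [81.1 87.8 94.6] b [ 7.4 10.4]
scene handle 20 12 [82.5 87.5 95.5] b [6.1 9.9]
scene handle 30 5 [86.4 94.7 95.8] b [-8.3  6.5]
scene black 80 1 a [-4.6 -4.6] b [6.4 6.4]
scene black 90 6 a [-10.2  10. ] b [-3.  10.2]
scene black 100 38 a [-11.4   5.3] b [-8.3 16.7]
scene black 110 32 a [-11.1   4.9] b [-11.2  17.1]
scene black 120 36 a [-11.5   1.3] b [-12.   18.4]
scene black 130 16 a [-11.9  -0.8] b [ 7.3 18.8]
top handle 0 4 [82.  89.2 97.5] b [-8.6  8.7]
top hand
[... 334 characters left out ...]
t handle -70 48 [94.3 95.  95.4] b [-7.7  7.1]
wrist handle -60 437 [93.8 95.4 96.3] b [-8.8  8.9]
wrist handle -50 216 [94.4 95.5 96.6] b [-8.7  8.2]
wrist handle 0 149 [ 93.8  96.8 112.5] b [-8.7  8.7]
wrist handle 10 649 [94.  95.4 96.9] b [-9.3  9.1]
wrist handle 20 666 [93.8 95.4 96.4] b [-9.5  8.4]
wrist handle 30 682 [93.9 95.3 96.3] b [-9.4  8.3]
wrist handle 40 740 [93.3 95.3 96.5] b [-9.4  8.7]
wrist handle 50 137 [93.5 94.8 96. ] b [-8.4  7.8]
wrist black 90 45 a [ 7.8 10.4] b [-6.6  9.1]
wrist black 100 371 a [ 8.8 11. ] b [-11.1  12.9]
wrist black 110 532 a [ 5.2 11. ] b [-10.8  13. ]
wrist black 120 516 a [ 7.9 10.9] b [-9.2 11.8]
wrist black 130 538 a [ 8.7 11. ] b [-8.3 10.5]
```

The handle top stayed at z 95, untouched, and the fingers end around z 95–100. So the real fingertips sit well above the reported TCP. I'll open, rise a bit and measure the tip height by camera.

To row units: -10 mm / 800 = -0.0125, -5 mm / 800 = -0.0063.

Emit:
{"name": "arm_command", "arguments": {
  "increments": [
    {"hand": -0.5, "tx": 0, "ty": 0, "tz": 0, "spin": 0},
    {"hand": -0.2, "tx": 0, "ty": 0, "tz": 0, "spin": 0},
    {"hand": 0, "tx": 0, "ty": 0, "tz": -0.0063, "spin": 0},
    {"hand": 0.1, "tx": 0, "ty": 0, "tz": -0.0125, "spin": 0},
    {"hand": 0.2, "tx": 0, "ty": 0, "tz": -0.0125, "spin": 0}
  ]
}}

```text
time: 3.78
tool_pos: [533.6, -339.1, 78.8]
ee_rot: [0.001, 0.602, 0.799, 0.0]
contact_force: [-0.9, 0.1, 0.4]
opening: 31.5
gripper_force: 0.0
```

Emit:
{"name": "arm_command", "arguments": {
  "increments": [
    {"hand": 0.2, "tx": 0, "ty": 0, "tz": 0, "spin": 0},
    {"hand": 0.2, "tx": 0, "ty": 0, "tz": 0, "spin": 0},
    {"hand": 0.2, "tx": 0, "ty": 0, "tz": 0, "spin": 0},
    {"hand": 0.2, "tx": 0, "ty": 0, "tz": 0, "spin": 0},
    {"hand": 0.2, "tx": 0, "ty": 0, "tz": 0, "spin": 0}
  ]
}}

```text
time: 4.2
tool_pos: [532.6, -338.8, 77.3]
ee_rot: [-0.0, 0.602, 0.799, -0.0]
contact_force: [0.2, -0.3, -0.9]
opening: 53.2
gripper_force: 0.0
```

```bash
python3 -c "
from h import *
to(532.7,-338.8,67,16)
c=np.array([532.7,-338.8]);u=np.array([-.277,.961]);v=np.array([.961,.277])
for n in ['scene','wrist']:
    f=grab(n);P=pts(f);I=f['image'];h=cv2.cvtColor(I,cv2.COLOR_RGB2HSV)
    a=(P[...,:2]-c)@u;b=(P[...,:2]-c)@v
    for z in range(40,145,6):
        k=(abs(a)<16)&(abs(b)<60)&(abs(b)>15)&(P[...,2]>z)&(P[...,2]<=z+6)
        if k.sum(): print(n,z,k.sum(),'a',np.percentile(a[k],[5,95]).round(1),'b',np.percentile(b[k],[5,50,95]).round(1),np.median(I[k],0))
    cv2.imwrite('pics/%s4.png'%n,cv2.cvtColor(I,cv2.COLOR_RGB2BGR))
I=cv2.imread('pics/scene4.png')[190:310,150:290]
cv2.imwrite('pics/s4.png',cv2.resize(I,None,fx=5,fy=5,interpolation=cv2.INTER_CUBIC))
"
```

```text
t 4.2 pos [ 532.6 -338.8   77.3] yaw 16.04 tz [-0.  0. -1.] -> inc [ 0.   0.1 10.3] spin 0.001 open 53.2 F [ 0.2 -0.3 -0.9] T [ 0.01 -0.13 -0.  ] j [ 0.77  0.91 -0.52  1.64  0.6   0.76  0.25]
scene 100 2 a [-9.1 -7.7] b [-35.7 -35.  -34.2] [31.5 22.  16.5]
scene 106 13 a [-10.5   6.7] b [-30.4 -25.5  34.1] [31. 25. 18.]
scene 112 32 a [-10.5   4.3] b [-36.  -24.8  40.8] [13.  13.5 13.5]
scene 118 32 a [-12.    7.9] b [-34.2 -25.2  42.5] [15. 15. 16.]
scene 124 35 a [-10.8   2.4] b [-34.2  30.8  43.4] [14. 15. 16.]
scene 130 25 a [-11.    4.2] b [-35.5 -26.3  43.3] [14. 15. 16.]
scene 136 27 a [-12.2  -0.4] b [-35.5 -25.6  43.8] [15. 16. 17.]
scene 142 23 a [-12.   -3.4] b [-37.7 -26.7  44.6] [15. 14. 16.]
wrist 100 2 a [8.7 8.8] b [-27.8  -0.7  26.3] [104.5  71.   56.5]
wrist 106 267 a [-6.9 10.8] b [-33.6  27.4  36.8] [39. 37. 38.]
wrist 112 387 a [-5.5 10.9] b [-36.7 -25.1  38.8] [33. 33. 35.]
wrist 118 450 a [-6.5 10.9] b [-36.8 -25.1  39. ] [34. 33. 36.]
wrist 124 653 a [-6. 11.] b [-36.7  27.5  39.5] [34. 34. 36.]
wrist 130 626 a [-3.1 11. ] b [-38.  -26.   40.1] [35. 34. 36.]
wrist 136 554 a [ 1.6 11. ] b [-39.3 -26.4  41.4] [34. 34. 36.]
wrist 142 584 a [ 7.6 11.1] b [-40.    1.1  42.2] [35. 35. 37.]
```

View pics/s4.png

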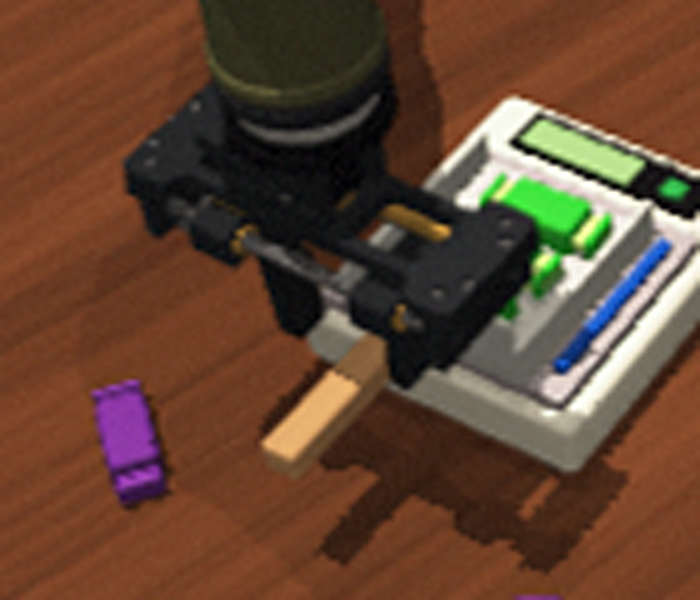

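The fingertips end at about z 105 while the TCP reads 77, so they are about 28 mm higher than reported. The lateral position agrees. I'll allow for that and go 38 mm lower.

To row units: 38 mm / 800 = 0.0475, 32 mm / 800 = 0.04.

Emit:
{"name": "arm_command", "arguments": {
  "increments": [
    {"hand": 0.2, "tx": 0, "ty": 0, "tz": 0.01, "spin": 0},
    {"hand": 0.2, "tx": 0, "ty": 0, "tz": 0.02, "spin": 0},
    {"hand": 0.1, "tx": 0, "ty": 0, "tz": 0.03, "spin": 0},
    {"hand": 0, "tx": 0, "ty": 0, "tz": 0.04, "spin": 0},
    {"hand": -0.2, "tx": 0, "ty": 0, "tz": 0.0475, "spin": 0}
  ]
}}

```text
time: 4.72
tool_pos: [532.0, -338.6, 37.8]
ee_rot: [-0.001, 0.601, 0.799, -0.0]
contact_force: [1.4, -0.1, 1.0]
opening: 39.5
gripper_force: 0.0
```

Emit:
{"name": "arm_command", "arguments": {
  "increments": [
    {"hand": -0.3, "tx": 0, "ty": 0, "tz": 0, "spin": 0},
    {"hand": -0.4, "tx": 0, "ty": 0, "tz": 0, "spin": 0},
    {"hand": -0.5, "tx": 0, "ty": 0, "tz": 0, "spin": 0},
    {"hand": -0.7, "tx": 0, "ty": 0, "tz": 0, "spin": 0},
    {"hand": -1, "tx": 0, "ty": 0, "tz": 0, "spin": 0}
  ],
  "grip_force": 15
}}

```text
time: 5.13
tool_pos: [532.8, -339.0, 39.7]
ee_rot: [0.0, 0.602, 0.799, -0.0]
contact_force: [0.2, -0.5, -1.1]
opening: 20.0
gripper_force: 14.9
```

Emit:
{"name": "arm_command", "arguments": {
  "increments": [
    {"hand": -1, "tx": 0, "ty": 0, "tz": 0, "spin": 0},
    {"hand": -1, "tx": 0, "ty": 0, "tz": 0, "spin": 0},
    {"hand": -1, "tx": 0, "ty": 0, "tz": 0, "spin": 0},
    {"hand": -1, "tx": 0, "ty": 0, "tz": 0, "spin": 0},
    {"hand": -1, "tx": 0, "ty": 0, "tz": 0, "spin": 0}
  ],
  "grip_force": 60
}}

```text
time: 5.55
tool_pos: [532.8, -339.0, 39.7]
ee_rot: [0.0, 0.602, 0.799, -0.0]
contact_force: [-0.8, -0.3, 1.0]
opening: 19.2
gripper_force: 59.9
```

```bash
python3 -c "
from h import *
to(532.7,-338.8,39,16)
"
```

```text
t 5.55 pos [ 532.8 -339.    39.7] yaw 16.04 tz [ 0. -0. -1.] -> inc [ 0.2 -0.1  0.7] spin 0.001 open 19.2 F [-0.8 -0.3  1. ] T [-0.1   0.    0.04] j [ 0.75  0.96 -0.48  1.65  0.64  0.69  0.22]
```

To row units: -20 mm / 800 = -0.025, -16 mm / 800 = -0.02.

Emit:
{"name": "arm_command", "arguments": {
  "increments": [
    {"hand": -1, "tx": 0, "ty": 0, "tz": -0.0025, "spin": 0},
    {"hand": -1, "tx": 0, "ty": 0, "tz": -0.0075, "spin": 0},
    {"hand": -1, "tx": 0, "ty": 0, "tz": -0.0138, "spin": 0},
    {"hand": -1, "tx": 0, "ty": 0, "tz": -0.02, "spin": 0},
    {"hand": -1, "tx": 0, "ty": 0, "tz": -0.025, "spin": 0}
  ]
}}

```text
time: 5.97
tool_pos: [532.9, -338.9, 60.1]
ee_rot: [0.0, 0.602, 0.799, 0.0]
contact_force: [0.4, -0.3, -2.8]
opening: 19.2
gripper_force: 59.9
```

To row units: -10 mm / 800 = -0.0125, -8 mm / 800 = -0.01.

Emit:
{"name": "arm_command", "arguments": {
  "increments": [
    {"hand": -1, "tx": 0, "ty": 0, "tz": -0.0025, "spin": 0},
    {"hand": -1, "tx": 0, "ty": 0, "tz": -0.005, "spin": 0},
    {"hand": -1, "tx": 0, "ty": 0, "tz": -0.0075, "spin": 0},
    {"hand": -1, "tx": 0, "ty": 0, "tz": -0.01, "spin": 0},
    {"hand": -1, "tx": 0, "ty": 0, "tz": -0.0125, "spin": 0}
  ]
}}

```text
time: 6.38
tool_pos: [532.6, -338.8, 69.5]
ee_rot: [-0.0, 0.602, 0.799, -0.0]
contact_force: [-0.7, 0.1, -2.0]
opening: 19.1
gripper_force: 59.9
```

```bash
cat >> h.py <<'E'
def scoop(name='scene',save=None):
    "pitch of scoop: handle top + green sweets, in tool frame (a along tool x from grip, z)"
    f=grab(name,save);P=pts(f);I=f['image'];h=cv2.cvtColor(I,cv2.COLOR_RGB2HSV)
    s,M=pose();c=s['tool_pos'];u=M[:2,0];v=M[:2,1]
    a=(P[...,:2]-c[:2])@u;b=(P[...,:2]-c[:2])@v;Z=P[...,2]
    w=(h[...,0]>8)&(h[...,0]<25)&(h[...,1]>60)&(abs(b)<7)&(a<-14)&(a>-58)&(Z>c[2]+20)
    if w.sum()>10:
        p=np.polyfit(a[w],Z[w],1);print(name,'handle n',w.sum(),'slope deg',np.degrees(np.arctan(p[0])).round(1),'z@-35',np.polyval(p,-35).round(1))
    g=(h[...,0]>45)&(h[...,0]<70)&(h[...,1]>150)&(h[...,2]>100)&(a>50)&(a<300)&(abs(b)<60)
    if g.sum(): print(name,'green n',g.sum(),'a',np.nanpercentile(a[g],[5,50,95]).round(1),'z',np.nanpercentile(Z[g],[5,50,95]).round(1))
    k=(h[...,1]<50)&(a>45)&(a<185)&(abs(b)<60)&(Z>c[2]+5)&(Z<c[2]+90)
    for lo in range(45,185,10):
        q=k&(a>lo)&(a<lo+10)&(abs(b)>49)
        if q.sum()>3: print('   wall a',lo+5,q.sum(),'ztop',np.percentile(Z[q],90).round(1))
    return f
E
python3 -c "
from h import *
to(532.7,-338.8,69,16)
scoop('scene');scoop('top');scoop('wrist')
"
```

```text
t 6.38 pos [ 532.6 -338.8   69.5] yaw 16.04 tz [-0.  0. -1.] -> inc [-0.   0.1  0.5] spin 0.001 open 19.1 F [-0.7  0.1 -2. ] T [-0.25 -0.2  -0.  ] j [ 0.77  0.92 -0.51  1.64  0.61  0.74  0.25]
scene handle n 103 slope deg -19.7 z@-35 170.7
scene green n 319 a [100.6 132.4 206.9] z [ 52.9 107.9 111.8]
   wall a 50 18 ztop 107.7
   wall a 60 22 ztop 108.3
   wall a 70 20 ztop 109.6
   wall a 80 24 ztop 108.8
   wall a 90 24 ztop 109.6
   wall a 100 34 ztop 110.0
   wall a 110 39 ztop 110.6
   wall a 120 47 ztop 110.5
   wall a 130 38 ztop 109.6
   wall a 140 45 ztop 108.6
   wall a 150 47 ztop 109.4
   wall a 160 41 ztop 108.6
   wall a 170 25 ztop 109.2
top green n 615 a [ 70.9 113.6 157.9] z [ 98.2 109.3 114. ]
   wall a 60 26 ztop 118.5
   wall a 70 22 ztop 111.4
   wall a 80 22 ztop 113.3
   wall a 90 24 ztop 112.6
   wall a 100 22 ztop 111.6
   wall a 110 23 ztop 113.0
   wall a 120 22 ztop 112.1
   wall a 130 24 ztop 113.2
   wall a 140 23 ztop 111.8
   wall a 150 22 ztop 112.5
   wall a 160 21 ztop 110.4
   wall a 170 23 ztop 110.3
wrist handle n 950 slope deg -0.9 z@-35 126.1
wrist green n 209 a [ 63.9  97.  110.8] z [ 92.1  99.4 107.6]
   wall a 50 45 ztop 127.3
   wall a 60 1125 ztop 111.3
   wall a 70 1252 ztop 110.7
   wall a 80 1312 ztop 110.5
   wall a 90 1404 ztop 110.4
   wall a 100 1484 ztop 110.2
   wall a 110 1557 ztop 110.1
   wall a 120 421 ztop 101.1
```

The scoop is level (handle slope -0.9°) and 30 mm up with the sweets on it. I'll carry it towards the tin gently, speeding up and slowing down gradually.

To row units: 60 mm / 800 = 0.075, 52 mm / 800 = 0.065.

Emit:
{"name": "arm_command", "arguments": {
  "increments": [
    {"hand": -1, "tx": 0.0063, "ty": 0.005, "tz": -0.005, "spin": 0},
    {"hand": -1, "tx": 0.0175, "ty": 0.015, "tz": -0.0113, "spin": 0},
    {"hand": -1, "tx": 0.0338, "ty": 0.03, "tz": -0.0188, "spin": 0},
    {"hand": -1, "tx": 0.055, "ty": 0.0475, "tz": -0.0263, "spin": 0},
    {"hand": -1, "tx": 0.075, "ty": 0.065, "tz": -0.0313, "spin": 0}
  ]
}}

```text
time: 6.95
tool_pos: [567.3, -264.5, 95.5]
ee_rot: [0.0, 0.601, 0.799, 0.001]
contact_force: [0.7, 0.3, -3.1]
opening: 19.2
gripper_force: 59.9
```

To row units: 91 mm / 800 = 0.1138, 78 mm / 800 = 0.0975.

Emit:
{"name": "arm_command", "arguments": {
  "increments": [
    {"hand": -1, "tx": 0.0225, "ty": 0.02, "tz": 0, "spin": 0},
    {"hand": -1, "tx": 0.045, "ty": 0.0388, "tz": 0, "spin": 0},
    {"hand": -1, "tx": 0.0675, "ty": 0.0588, "tz": 0, "spin": 0},
    {"hand": -1, "tx": 0.0913, "ty": 0.0788, "tz": 0, "spin": 0},
    {"hand": -1, "tx": 0.1138, "ty": 0.0975, "tz": 0, "spin": 0}
  ]
}}

```text
time: 7.37
tool_pos: [616.9, -154.4, 95.1]
ee_rot: [-0.0, 0.601, 0.799, 0.001]
contact_force: [0.2, 0.1, -3.1]
opening: 18.9
gripper_force: 59.9
```

To row units: 62 mm / 800 = 0.0775, 57 mm / 800 = 0.0713.

Emit:
{"name": "arm_command", "arguments": {
  "increments": [
    {"hand": -1, "tx": 0.0225, "ty": 0.0188, "tz": 0, "spin": 0},
    {"hand": -1, "tx": 0.0438, "ty": 0.0375, "tz": 0, "spin": 0},
    {"hand": -1, "tx": 0.06, "ty": 0.0525, "tz": 0, "spin": 0},
    {"hand": -1, "tx": 0.0713, "ty": 0.0625, "tz": 0, "spin": 0},
    {"hand": -1, "tx": 0.0775, "ty": 0.0675, "tz": 0, "spin": 0}
  ]
}}

```text
time: 7.78
tool_pos: [651.5, -79.3, 94.9]
ee_rot: [-0.0, 0.6, 0.8, 0.001]
contact_force: [0.4, -0.0, -1.9]
opening: 19.0
gripper_force: 59.9
```

To row units: 0.14 rad / 6.2832 = 0.0223.

Emit:
{"name": "arm_command", "arguments": {
  "increments": [
    {"hand": -1, "tx": 0, "ty": 0, "tz": 0, "spin": 0.0032},
    {"hand": -1, "tx": 0, "ty": 0, "tz": 0, "spin": 0.008},
    {"hand": -1, "tx": 0, "ty": 0, "tz": 0, "spin": 0.0143},
    {"hand": -1, "tx": 0, "ty": 0, "tz": 0, "spin": 0.0191},
    {"hand": -1, "tx": 0, "ty": 0, "tz": 0, "spin": 0.0223}
  ]
}}

```text
time: 8.2
tool_pos: [650.1, -85.2, 94.4]
ee_rot: [0.0, 0.658, 0.753, -0.001]
contact_force: [0.3, -0.6, -0.8]
opening: 19.5
gripper_force: 59.9
```

```bash
python3 -c "
from h import *
to(674.5,-32.2,95,4)
scoop('scene')
f=scoop('top','t5.png');P=pts(f);Z=P[...,2];m=(Z>50)&(Z<72)&(P[...,0]>560)&(P[...,0]<770)&(P[...,1]>50)&(P[...,1]<260)
q=P[m];r=cv2.minAreaRect(q[:,:2].astype(np.float32));print(r,np.median(q[:,2]))
scoop('wrist')
"
```

```text
t 8.2 pos [650.1 -85.2  94.4] yaw 7.76 tz [-0.001 -0.001 -1.   ] -> inc [49.2 31.3 -0.7] spin 0.066 open 19.5 F [ 0.3 -0.6 -0.8] T [-0.24 -0.11 -0.07] j [ 0.3   0.9  -0.45  1.55  0.5   0.81 -0.22]
scene handle n 109 slope deg -71.3 z@-35 242.8
scene green n 187 a [115.2 136.8 152.8] z [126.5 133.3 136.7]
   wall a 50 12 ztop 123.7
   wall a 60 12 ztop 126.7
   wall a 70 12 ztop 128.9
   wall a 80 12 ztop 130.3
   wall a 90 19 ztop 135.6
   wall a 100 17 ztop 135.8
   wall a 110 18 ztop 134.6
   wall a 120 21 ztop 135.6
   wall a 130 31 ztop 135.0
   wall a 140 31 ztop 135.4
   wall a 150 33 ztop 134.0
   wall a 160 35 ztop 135.7
   wall a 170 14 ztop 134.4
top green n 569 a [ 69.3 110.9 152.7] z [126.5 133.4 137.8]
   wall a 50 6 ztop 147.0
   wall a 60 30 ztop 141.1
   wall a 70 35 ztop 135.8
   wall a 80 32 ztop 135.2
   wall a 90 34 ztop 135.7
   wall a 100 26 ztop 135.9
   wall a 110 30 ztop 135.6
   wall a 120 33 ztop 136.0
   wall a 130 32 ztop 136.7
   wall a 140 29 ztop 135.9
   wall a 150 31 ztop 135.5
   wall a 160 28 ztop 133.8
   wall a 170 21 ztop 136.3
((660.0936889648438, 160.57550048828125), (163.42227172851562, 161.1707000732422), 4.349338531494141) 59.51954526196846
wrist handle n 933 slope deg -0.5 z@-35 150.8
wrist green n 343 a [ 63.8  81.4 111.1] z [128.1 130.8 133.5]
   wall a 50 50 ztop 151.9
   wall a 60 1146 ztop 135.9
   wall a 70 1240 ztop 135.4
   wall a 80 1325 ztop 135.2
   wall a 90 1396 ztop 135.0
   wall a 100 1476 ztop 134.8
   wall a 110 1558 ztop 134.8
   wall a 120 417 ztop 125.9
```

View pics/t5.png

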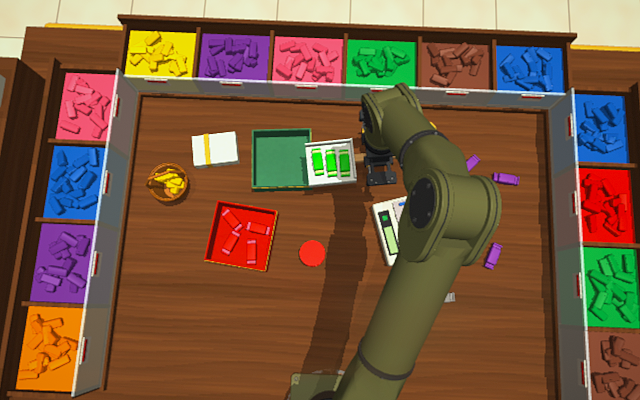

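The top view shows the scoop level with its three sweets, its front already over the right edge of the green tin at about (310,160). Nothing else has been disturbed. I'll centre it and come down to just above the rim.

To row units: 52 mm / 800 = 0.065, 46 mm / 800 = 0.0575, 0.06 rad / 6.2832 = 0.0095.

Emit:
{"name": "arm_command", "arguments": {
  "increments": [
    {"hand": -1, "tx": 0.0075, "ty": 0.005, "tz": 0, "spin": 0.0016},
    {"hand": -1, "tx": 0.0238, "ty": 0.0138, "tz": 0, "spin": 0.0048},
    {"hand": -1, "tx": 0.0425, "ty": 0.025, "tz": 0, "spin": 0.008},
    {"hand": -1, "tx": 0.0575, "ty": 0.0338, "tz": 0, "spin": 0.0095},
    {"hand": -1, "tx": 0.065, "ty": 0.0375, "tz": 0, "spin": 0.0095}
  ]
}}

```text
time: 8.77
tool_pos: [674.1, -23.6, 94.7]
ee_rot: [-0.0, 0.677, 0.736, 0.001]
contact_force: [-0.8, 0.9, -1.6]
opening: 19.6
gripper_force: 59.9
```

To row units: 40 mm / 800 = 0.05, 36 mm / 800 = 0.045.

Emit:
{"name": "arm_command", "arguments": {
  "increments": [
    {"hand": -1, "tx": 0, "ty": 0, "tz": 0.005, "spin": 0},
    {"hand": -1, "tx": 0, "ty": 0, "tz": 0.0175, "spin": 0},
    {"hand": -1, "tx": 0, "ty": 0, "tz": 0.0325, "spin": 0},
    {"hand": -1, "tx": 0, "ty": 0, "tz": 0.045, "spin": 0},
    {"hand": -1, "tx": 0, "ty": 0, "tz": 0.05, "spin": 0}
  ]
}}

```text
time: 9.18
tool_pos: [671.0, -29.4, 51.4]
ee_rot: [-0.001, 0.679, 0.734, -0.002]
contact_force: [-0.0, -0.2, -3.8]
opening: 19.1
gripper_force: 59.9
```

To row units: 7 mm / 800 = 0.0088, 6 mm / 800 = 0.0075.

Emit:
{"name": "arm_command", "arguments": {
  "increments": [
    {"hand": -1, "tx": 0, "ty": 0, "tz": 0.0025, "spin": 0},
    {"hand": -1, "tx": 0, "ty": 0, "tz": 0.005, "spin": 0},
    {"hand": -1, "tx": 0, "ty": 0, "tz": 0.0063, "spin": 0},
    {"hand": -1, "tx": 0, "ty": 0, "tz": 0.0075, "spin": 0},
    {"hand": -1, "tx": 0, "ty": 0, "tz": 0.0088, "spin": 0}
  ]
}}

```text
time: 9.6
tool_pos: [673.5, -27.6, 47.8]
ee_rot: [0.0, 0.678, 0.735, 0.0]
contact_force: [-0.3, 0.4, -2.8]
opening: 19.4
gripper_force: 59.9
```

```bash
python3 -c "
from h import *
to(673.6,-27,44.7,4.2)
scoop('top')
f=scoop('wrist');P=pts(f);np.save('wP.npy',P)
"
```

```text
t 9.6 pos [673.5 -27.6  47.8] yaw 4.59 tz [ 0.001 -0.    -1.   ] -> inc [0.6 0.1 3.1] spin 0.007 open 19.4 F [-0.3  0.4 -2.8] T [-0.24 -0.08  0.01] j [ 0.18  0.98 -0.41  1.51  0.5   0.76 -0.36]
top green n 519 a [ 69.4 111.2 153.2] z [80.1 86.8 91.6]
   wall a 60 32 ztop 92.5
   wall a 70 28 ztop 91.4
   wall a 80 29 ztop 88.7
   wall a 90 32 ztop 89.0
   wall a 100 25 ztop 89.2
   wall a 110 25 ztop 91.1
   wall a 120 33 ztop 88.1
   wall a 130 28 ztop 88.2
   wall a 140 29 ztop 87.3
   wall a 150 27 ztop 87.3
   wall a 160 34 ztop 90.0
   wall a 170 18 ztop 89.3
wrist handle n 948 slope deg -0.6 z@-35 103.9
wrist green n 341 a [ 64.1  81.8 110.4] z [79.4 83.3 86.5]
   wall a 50 46 ztop 105.3
   wall a 60 1113 ztop 89.1
   wall a 70 1239 ztop 88.5
   wall a 80 1315 ztop 88.4
   wall a 90 1385 ztop 88.1
   wall a 100 1482 ztop 88.0
   wall a 110 1576 ztop 87.8
   wall a 120 442 ztop 79.8
```

To row units: 3 mm / 800 = 0.0038, 2 mm / 800 = 0.0025.

Emit:
{"name": "arm_command", "arguments": {
  "increments": [
    {"hand": -1, "tx": 0, "ty": 0, "tz": 0.0013, "spin": 0},
    {"hand": -1, "tx": 0, "ty": 0, "tz": 0.0025, "spin": 0},
    {"hand": -1, "tx": 0, "ty": 0, "tz": 0.0038, "spin": 0},
    {"hand": -1, "tx": 0, "ty": 0, "tz": 0.0038, "spin": 0},
    {"hand": -1, "tx": 0, "ty": 0, "tz": 0.0038, "spin": 0}
  ]
}}

```text
time: 10.12
tool_pos: [673.4, -27.7, 44.7]
ee_rot: [0.0, 0.678, 0.735, 0.0]
contact_force: [-0.2, -0.8, -0.2]
opening: 19.3
gripper_force: 59.9
```

Emit:
{"name": "arm_command", "arguments": {
  "increments": [
    {"hand": -1, "tx": 0, "ty": 0, "tz": 0, "spin": 0},
    {"hand": -1, "tx": 0, "ty": 0, "tz": 0, "spin": 0},
    {"hand": -1, "tx": 0, "ty": 0, "tz": 0, "spin": 0},
    {"hand": -1, "tx": 0, "ty": 0, "tz": 0, "spin": 0},
    {"hand": -1, "tx": 0, "ty": 0, "tz": 0, "spin": 0}
  ],
  "grip_force": 10
}}

```text
time: 10.53
tool_pos: [673.3, -27.6, 44.5]
ee_rot: [0.0, 0.678, 0.735, 0.0]
contact_force: [0.8, -0.6, 0.1]
opening: 19.7
gripper_force: 10.0
```

```bash
python3 -c "
from h import *
to(673.6,-27,44.7,4.2)
scoop('wrist')
"
```

```text
t 10.53 pos [673.3 -27.6  44.5] yaw 4.58 tz [ 0.  0. -1.] -> inc [ 0.6  0.3 -0.2] spin 0.007 open 19.7 F [ 0.8 -0.6  0.1] T [-0.14 -0.11  0.03] j [ 0.18  0.98 -0.41  1.51  0.5   0.75 -0.36]
wrist handle n 937 slope deg 0.8 z@-35 100.2
wrist green n 348 a [ 64.1  84.6 112.5] z [79.8 82.4 85.2]
   wall a 50 50 ztop 103.1
   wall a 60 1119 ztop 87.3
   wall a 70 1287 ztop 86.8
   wall a 80 1357 ztop 86.7
   wall a 90 1437 ztop 86.8
   wall a 100 1534 ztop 86.8
   wall a 110 1591 ztop 86.7
   wall a 120 387 ztop 77.1
```

The blade now rests level on the rim. I'll loosen the grip and raise the hand in an arc about the rim, so the scoop tips by pivoting in the pads.

To row units: -19 mm / 800 = -0.0238, -15 mm / 800 = -0.0188.

Emit:
{"name": "arm_command", "arguments": {
  "increments": [
    {"hand": -1, "tx": 0, "ty": 0, "tz": 0, "spin": 0},
    {"hand": -1, "tx": 0.0013, "ty": 0, "tz": -0.005, "spin": 0},
    {"hand": -1, "tx": 0.0038, "ty": 0, "tz": -0.0125, "spin": 0},
    {"hand": -1, "tx": 0.0063, "ty": 0, "tz": -0.0188, "spin": 0},
    {"hand": -1, "tx": 0.0088, "ty": 0, "tz": -0.0238, "spin": 0}
  ],
  "grip_force": 5
}}

```text
time: 11.0
tool_pos: [672.7, -20.1, 64.3]
ee_rot: [0.0, 0.678, 0.735, 0.0]
contact_force: [-0.5, -0.0, -0.4]
opening: 20.0
gripper_force: 5.0
```

```bash
python3 -c "
from h import *
to(673.6,-27,44.7,4.2)
scoop('wrist')
scoop('top')
"
```

```text
t 11.0 pos [672.7 -20.1  64.3] yaw 4.6 tz [ 0.001  0.    -1.   ] -> inc [-6.9  0.3 19.6] spin 0.007 open 20.0 F [-0.5 -0.  -0.4] T [-0.1  -0.04  0.02] j [ 0.17  0.95 -0.42  1.51  0.49  0.78 -0.36]
wrist handle n 976 slope deg -10.0 z@-35 126.6
wrist green n 283 a [ 59.2  91.8 125.6] z [64.8 79.1 88.6]
   wall a 50 131 ztop 112.1
   wall a 60 1004 ztop 95.5
   wall a 70 973 ztop 93.4
   wall a 80 890 ztop 91.7
   wall a 90 863 ztop 89.7
   wall a 100 839 ztop 88.0
   wall a 110 811 ztop 86.1
   wall a 120 558 ztop 84.6
top green n 540 a [ 66.1 106.6 148.6] z [73.7 84.6 94.7]
   wall a 50 12 ztop 97.8
   wall a 60 30 ztop 107.5
   wall a 70 30 ztop 93.7
   wall a 80 29 ztop 92.6
   wall a 90 27 ztop 90.4
   wall a 100 22 ztop 88.6
   wall a 110 22 ztop 86.3
   wall a 120 24 ztop 85.8
   wall a 130 24 ztop 85.7
   wall a 140 20 ztop 83.5
   wall a 150 15 ztop 78.9
   wall a 160 18 ztop 79.0
   wall a 170 8 ztop 78.0
```

It tipped exactly 10° and is following the arc. I'll go on to about 25°.

To row units: -26 mm / 800 = -0.0325, -21 mm / 800 = -0.0263.

Emit:
{"name": "arm_command", "arguments": {
  "increments": [
    {"hand": -1, "tx": 0.0038, "ty": 0, "tz": -0.0063, "spin": 0},
    {"hand": -1, "tx": 0.0075, "ty": 0, "tz": -0.0138, "spin": 0},
    {"hand": -1, "tx": 0.0125, "ty": 0, "tz": -0.0213, "spin": 0},
    {"hand": -1, "tx": 0.0163, "ty": 0, "tz": -0.0263, "spin": 0},
    {"hand": -1, "tx": 0.0213, "ty": 0, "tz": -0.0325, "spin": 0}
  ]
}}

```text
time: 11.52
tool_pos: [671.2, -3.2, 90.0]
ee_rot: [0.0, 0.678, 0.735, 0.0]
contact_force: [0.3, -0.3, -0.6]
opening: 19.9
gripper_force: 5.0
```

Emit:
{"name": "arm_command", "arguments": {
  "increments": [
    {"hand": -1, "tx": 0, "ty": 0, "tz": 0, "spin": 0},
    {"hand": -1, "tx": 0, "ty": 0, "tz": 0, "spin": 0},
    {"hand": -1, "tx": 0, "ty": 0, "tz": 0, "spin": 0},
    {"hand": -1, "tx": 0, "ty": 0, "tz": 0, "spin": 0},
    {"hand": -1, "tx": 0, "ty": 0, "tz": 0, "spin": 0}
  ]
}}

```text
time: 11.93
tool_pos: [671.1, -3.8, 89.1]
ee_rot: [-0.0, 0.678, 0.735, -0.0]
contact_force: [1.1, 0.5, -0.4]
opening: 20.1
gripper_force: 5.0
```

```bash
python3 -c "
from h import *
to(673.6,-27,44.7,4.2)
scoop('wrist')
f=scoop('top','t6.png')
I=cv2.imread('pics/t6.png')[110:210,235:395];cv2.imwrite('pics/t6.png',cv2.resize(I,None,fx=5,fy=5,interpolation=cv2.INTER_CUBIC))
"
```

```text
t 11.93 pos [671.1  -3.8  89.1] yaw 4.57 tz [-0.  0. -1.] -> inc [-23.3   0.6  44.4] spin 0.006 open 20.1 F [ 1.1  0.5 -0.4] T [ 0.18 -0.16 -0.02] j [ 0.15  0.92 -0.43  1.5   0.47  0.82 -0.37]
wrist handle n 1022 slope deg -24.3 z@-35 162.7
   wall a 50 206 ztop 121.8
   wall a 60 416 ztop 120.5
   wall a 70 333 ztop 99.3
   wall a 80 45 ztop 95.4
top green n 535 a [153.1 198.9 232.2] z [14.6 26.2 33.2]
   wall a 50 19 ztop 120.3
   wall a 60 18 ztop 120.3
   wall a 70 14 ztop 103.0
   wall a 80 7 ztop 97.9
```

View pics/t6.png

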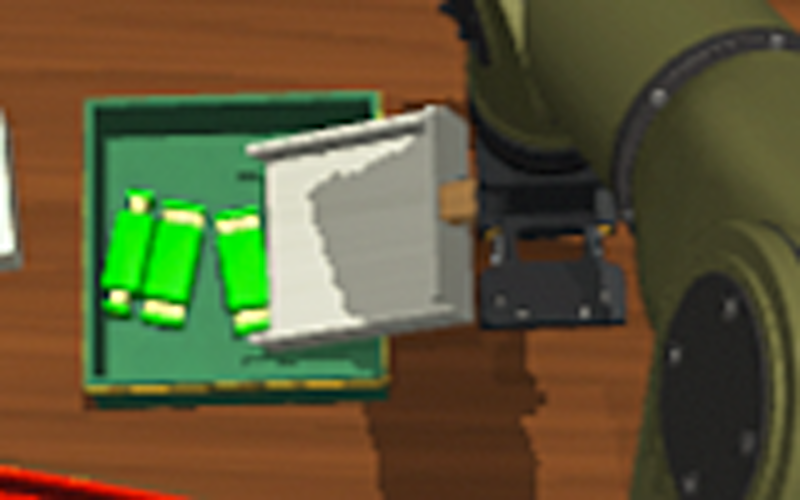

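All three sweets are off the blade and in the tin: two at (125,255) and (175,265) in the crop, the third right at the nose (240,270). I'll check whether the third lies flat.

```bash
cat > sw.py <<'E'
from h import *
def sw():
    f=grab('top');P=pts(f);h=cv2.cvtColor(f['image'],cv2.COLOR_RGB2HSV)
    g=(h[...,0]>45)&(h[...,0]<70)&(h[...,1]>150)&(h[...,2]>100)&(abs(P[...,0]-660)<90)&(abs(P[...,1]-160)<110)
    n,l,s,c=cv2.connectedComponentsWithStats(g.astype(np.uint8))
    for i in range(1,n):
        if s[i,4]<20: continue
        q=P[l==i];A=np.c_[q[:,:2]-q[:,:2].mean(0),np.ones(len(q))];k=np.linalg.lstsq(A,q[:,2],rcond=None)[0]
        print(len(q),q.mean(0).round(1),'slopes',k[:2].round(3))
    Z=P[...,2];m=(Z>50)&(Z<72)&(P[...,0]>560)&(P[...,0]<770)&(P[...,1]>110)&(P[...,1]<260)
    print('tin',cv2.minAreaRect(P[m][:,:2].astype(np.float32)))
sw()
E
python3 sw.py
```

```text
21 [685.6 162.7  20.4] slopes [-1.552 -0.145]
294 [656.4 206.6  26.9] slopes [0.033 0.184]
146 [651.7 156.1  26.3] slopes [-0.03  -0.069]
33 [625.  211.1  19.9] slopes [-2.575  0.626]
tin ((660.100341796875, 172.73785400390625), (164.49276733398438, 136.850830078125), 4.238387584686279)
```

The third sweet lies flat on the floor (top at 26 mm). I'll reverse the arc so the rim brings the scoop back to level.

To row units: 26 mm / 800 = 0.0325, 20 mm / 800 = 0.025.

Emit:
{"name": "arm_command", "arguments": {
  "increments": [
    {"hand": -1, "tx": -0.0038, "ty": 0, "tz": 0.005, "spin": 0},
    {"hand": -1, "tx": -0.0075, "ty": 0, "tz": 0.01, "spin": 0},
    {"hand": -1, "tx": -0.0125, "ty": 0, "tz": 0.0175, "spin": 0},
    {"hand": -1, "tx": -0.0175, "ty": 0, "tz": 0.025, "spin": 0},
    {"hand": -1, "tx": -0.0213, "ty": 0, "tz": 0.0325, "spin": 0}
  ]
}}

```text
time: 12.5
tool_pos: [672.4, -21.8, 62.5]
ee_rot: [0.0, 0.679, 0.735, -0.0]
contact_force: [0.3, 1.3, -0.8]
opening: 20.0
gripper_force: 5.0
```

To row units: 19 mm / 800 = 0.0238, 16 mm / 800 = 0.02.

Emit:
{"name": "arm_command", "arguments": {
  "increments": [
    {"hand": -1, "tx": -0.0025, "ty": 0, "tz": 0.005, "spin": 0},
    {"hand": -1, "tx": -0.005, "ty": 0, "tz": 0.0113, "spin": 0},
    {"hand": -1, "tx": -0.0063, "ty": 0, "tz": 0.0163, "spin": 0},
    {"hand": -1, "tx": -0.0075, "ty": 0, "tz": 0.02, "spin": 0},
    {"hand": -1, "tx": -0.0088, "ty": 0, "tz": 0.0238, "spin": 0}
  ]
}}

```text
time: 12.92
tool_pos: [673.1, -27.9, 44.1]
ee_rot: [0.0, 0.678, 0.735, -0.0]
contact_force: [0.3, 0.0, -0.3]
opening: 19.5
gripper_force: 5.0
```

```bash
python3 -c "
from h import *
to(673.6,-27,44.7,4.2)
scoop('wrist')
"
```

```text
t 12.92 pos [673.1 -27.9  44.1] yaw 4.58 tz [-0. -0. -1.] -> inc [ 0.9  0.6 -0.6] spin 0.007 open 19.5 F [ 0.3  0.  -0.3] T [-0.03 -0.04 -0.02] j [ 0.18  0.98 -0.41  1.51  0.5   0.75 -0.36]
wrist handle n 919 slope deg 0.8 z@-35 99.2
   wall a 50 42 ztop 102.6
   wall a 60 1055 ztop 87.2
   wall a 70 1273 ztop 86.4
   wall a 80 1363 ztop 86.6
   wall a 90 1455 ztop 86.7
   wall a 100 1544 ztop 86.7
   wall a 110 1594 ztop 86.8
   wall a 120 382 ztop 76.9
```

To row units: -8 mm / 800 = -0.01, -3 mm / 800 = -0.0038.

Emit:
{"name": "arm_command", "arguments": {
  "increments": [
    {"hand": -1, "tx": 0, "ty": 0, "tz": 0, "spin": 0},
    {"hand": -1, "tx": 0, "ty": 0, "tz": 0, "spin": 0},
    {"hand": -1, "tx": 0, "ty": 0, "tz": 0, "spin": 0},
    {"hand": -1, "tx": 0, "ty": 0, "tz": -0.0038, "spin": 0},
    {"hand": -1, "tx": 0, "ty": 0, "tz": -0.01, "spin": 0}
  ],
  "grip_force": 60
}}

```text
time: 13.38
tool_pos: [672.6, -27.5, 52.2]
ee_rot: [-0.0, 0.678, 0.735, -0.0]
contact_force: [0.6, -0.1, -2.0]
opening: 19.1
gripper_force: 60.0
```

To row units: -43 mm / 800 = -0.0538, -38 mm / 800 = -0.0475.

Emit:
{"name": "arm_command", "arguments": {
  "increments": [
    {"hand": -1, "tx": 0, "ty": 0, "tz": -0.01, "spin": 0},
    {"hand": -1, "tx": 0, "ty": 0, "tz": -0.0225, "spin": 0},
    {"hand": -1, "tx": 0, "ty": 0, "tz": -0.035, "spin": 0},
    {"hand": -1, "tx": 0, "ty": 0, "tz": -0.0475, "spin": 0},
    {"hand": -1, "tx": 0, "ty": 0, "tz": -0.0538, "spin": 0}
  ]
}}

```text
time: 13.8
tool_pos: [674.3, -27.5, 97.8]
ee_rot: [0.001, 0.678, 0.735, 0.001]
contact_force: [0.0, -0.7, -2.1]
opening: 19.0
gripper_force: 60.0
```

To row units: -84 mm / 800 = -0.105, -60 mm / 800 = -0.075.

Emit:
{"name": "arm_command", "arguments": {
  "increments": [
    {"hand": -1, "tx": -0.0075, "ty": -0.0038, "tz": 0, "spin": 0},
    {"hand": -1, "tx": -0.025, "ty": -0.0138, "tz": 0, "spin": 0},
    {"hand": -1, "tx": -0.0475, "ty": -0.0263, "tz": 0, "spin": 0},
    {"hand": -1, "tx": -0.075, "ty": -0.0413, "tz": 0, "spin": 0},
    {"hand": -1, "tx": -0.105, "ty": -0.0575, "tz": 0, "spin": 0}
  ]
}}

```text
time: 14.22
tool_pos: [632.3, -116.9, 94.7]
ee_rot: [-0.0, 0.678, 0.735, -0.001]
contact_force: [0.7, -0.4, -1.0]
opening: 19.2
gripper_force: 60.0
```

To row units: -126 mm / 800 = -0.1575, -102 mm / 800 = -0.1275.

Emit:
{"name": "arm_command", "arguments": {
  "increments": [
    {"hand": -1, "tx": -0.0325, "ty": -0.0175, "tz": 0, "spin": 0},
    {"hand": -1, "tx": -0.065, "ty": -0.035, "tz": 0, "spin": 0},
    {"hand": -1, "tx": -0.0975, "ty": -0.0525, "tz": 0, "spin": 0},
    {"hand": -1, "tx": -0.1275, "ty": -0.07, "tz": 0, "spin": 0},
    {"hand": -1, "tx": -0.1575, "ty": -0.0863, "tz": 0, "spin": 0}
  ]
}}

```text
time: 14.63
tool_pos: [572.3, -249.4, 94.6]
ee_rot: [-0.001, 0.679, 0.734, -0.001]
contact_force: [0.6, -0.3, -0.7]
opening: 19.9
gripper_force: 60.0
```

To row units: -88 mm / 800 = -0.11, -80 mm / 800 = -0.1, -0.2 rad / 6.2832 = -0.0318.

Emit:
{"name": "arm_command", "arguments": {
  "increments": [
    {"hand": -1, "tx": -0.03, "ty": -0.0163, "tz": 0, "spin": -0.0032},
    {"hand": -1, "tx": -0.0575, "ty": -0.0313, "tz": 0, "spin": -0.0095},
    {"hand": -1, "tx": -0.0825, "ty": -0.045, "tz": 0, "spin": -0.0175},
    {"hand": -1, "tx": -0.1, "ty": -0.055, "tz": 0, "spin": -0.0255},
    {"hand": -1, "tx": -0.11, "ty": -0.0613, "tz": 0, "spin": -0.0318}
  ]
}}

```text
time: 15.05
tool_pos: [529.4, -342.6, 94.4]
ee_rot: [-0.001, 0.603, 0.798, -0.002]
contact_force: [-0.4, 0.3, -1.3]
opening: 19.1
gripper_force: 60.0
```

To row units: 6 mm / 800 = 0.0075, 4 mm / 800 = 0.005.

Emit:
{"name": "arm_command", "arguments": {
  "increments": [
    {"hand": -1, "tx": 0, "ty": 0, "tz": 0.0025, "spin": 0},
    {"hand": -1, "tx": 0, "ty": 0, "tz": 0.005, "spin": 0},
    {"hand": -1, "tx": 0, "ty": 0, "tz": 0.0075, "spin": 0},
    {"hand": -1, "tx": 0, "ty": 0, "tz": 0.0075, "spin": 0},
    {"hand": -1, "tx": 0, "ty": 0, "tz": 0.0075, "spin": 0}
  ]
}}

```text
time: 15.47
tool_pos: [533.9, -336.5, 89.2]
ee_rot: [-0.0, 0.601, 0.799, 0.0]
contact_force: [-0.5, -0.2, -1.7]
opening: 19.6
gripper_force: 60.0
```

```bash
cat > fit.py <<'E'
from h import *
to(532.8,-339.0,39.7,16.04)
c0=np.array([532.8,-339.0])
f=scoop('wrist');P=pts(f);h=cv2.cvtColor(f['image'],cv2.COLOR_RGB2HSV);Z=P[...,2]
s,M=pose();z0=s['tool_pos'][2]
m=(abs(Z-(z0+56))<9)&(h[...,0]>8)&(h[...,0]<25)&(h[...,1]>60)
n,l,st,c=cv2.connectedComponentsWithStats(m.astype(np.uint8))
q=np.vstack([P[l==i] for i in range(1,n) if st[i,4]>60]);q=q[np.linalg.norm(q[:,:2]-s['tool_pos'][:2],axis=1)<90]
r=cv2.minAreaRect(q[:,:2].astype(np.float32));print('handle',np.round(r[0],1),np.round(r[1],1),round(r[2],2))
b=(h[...,0]>100)&(h[...,0]<125)&(h[...,1]>120)&(abs(Z-61)<10)
n,l,st,c=cv2.connectedComponentsWithStats(b.astype(np.uint8))
for i in range(1,n):
    if st[i,4]>80:
        r=cv2.minAreaRect(P[l==i][:,:2].astype(np.float32));print('rail',np.round(r[0],1),np.round(r[1],1),round(r[2],2))
d=P[...,:2]-c0;u=np.array([-.276,.961]);v=np.array([.961,.276]);a=d@u;bb=d@v
w=(h[...,1]<60)&(abs(Z-(z0+16+26))<5)&(a>60)&(a<110)&(abs(bb)<75)
for lo in (65,85,100):
    k=w&(a>lo)&(a<lo+10)
    x=bb[k]
    print('walls a',lo,[np.percentile(t,[3,97]).round(1) for t in (x[x<0],x[x>0]) if len(t)>5])
E
python3 fit.py
```

```text
t 15.47 pos [ 533.9 -336.5   89.2] yaw 16.13 tz [-0.     0.001 -1.   ] -> inc [-2.1 -1.7 49.5] spin 0.002 open 19.6 F [-0.5 -0.2 -1.7] T [-0.21 -0.11 -0.02] j [ 0.77  0.89 -0.53  1.63  0.59  0.78  0.26]
wrist handle n 933 slope deg 0.5 z@-35 144.6
   wall a 50 43 ztop 147.4
   wall a 60 1049 ztop 131.8
   wall a 70 1264 ztop 131.2
   wall a 80 1340 ztop 131.2
   wall a 90 1432 ztop 131.3
   wall a 100 1529 ztop 131.3
   wall a 110 1588 ztop 131.2
   wall a 120 400 ztop 121.9
handle [ 533.5 -332.3] [20.7 96.8] 16.2
walls a 65 [array([-52.3, -48. ]), array([53.3, 57.6])]
walls a 85 [array([-52.4, -48.1]), array([53.3, 57.5])]
walls a 100 [array([-52.4, -48.1]), array([53.1, 57.3])]
```

Emit:
{"name": "arm_command", "arguments": {
  "increments": [
    {"hand": -1, "tx": -0.0025, "ty": -0.0025, "tz": 0.005, "spin": 0},
    {"hand": -1, "tx": -0.0025, "ty": -0.0025, "tz": 0.0163, "spin": 0},
    {"hand": -1, "tx": -0.0025, "ty": -0.0025, "tz": 0.0288, "spin": 0},
    {"hand": -1, "tx": -0.0025, "ty": -0.0025, "tz": 0.0413, "spin": 0},
    {"hand": -1, "tx": -0.0025, "ty": -0.0025, "tz": 0.0475, "spin": 0}
  ]
}}

```text
time: 15.93
tool_pos: [530.9, -339.8, 49.2]
ee_rot: [-0.001, 0.601, 0.799, -0.0]
contact_force: [-0.4, -0.3, -1.9]
opening: 19.4
gripper_force: 60.0
```

Emit:
{"name": "arm_command", "arguments": {
  "increments": [
    {"hand": -1, "tx": 0, "ty": 0, "tz": 0, "spin": 0},
    {"hand": -1, "tx": 0, "ty": 0, "tz": 0, "spin": 0},
    {"hand": -1, "tx": 0, "ty": 0, "tz": 0, "spin": 0},
    {"hand": -1, "tx": 0, "ty": 0, "tz": 0, "spin": 0},
    {"hand": -1, "tx": 0, "ty": 0, "tz": 0, "spin": 0}
  ]
}}

```text
time: 16.35
tool_pos: [532.5, -340.4, 52.0]
ee_rot: [0.001, 0.602, 0.799, 0.0]
contact_force: [0.8, -1.2, -1.3]
opening: 19.3
gripper_force: 60.0
```

```bash
python3 fit.py
python3 - <<'E'
from h import *
f=grab('top');P=pts(f);h=cv2.cvtColor(f['image'],cv2.COLOR_RGB2HSV);Z=P[...,2]
c0=np.array([532.8,-339.0]);u=np.array([-.276,.961]);v=np.array([.961,.276]);a=(P[...,:2]-c0)@u;b=(P[...,:2]-c0)@v
k=(abs(Z-92)<7)&(abs(b)<70)&(a>60)&(a<200)&(h[...,1]<60);print('top wall b',np.percentile(b[k],[3,97]),'a max',np.percentile(a[k],99))
k=(h[...,0]>100)&(h[...,0]<125)&(h[...,1]>120)&(abs(Z-61)<10)&(abs(b)<90)&(a>20)&(a<220)
for s in (b<0,b>0):
  if (k&s).sum(): print('rail b',np.percentile(b[k&s],[5,50,95]).round(1),'a',np.percentile(a[k&s],[2,98]).round(1))
E
```

```text
t 16.35 pos [ 532.5 -340.4   52. ] yaw 16.04 tz [ 0.001 -0.    -1.   ] -> inc [ 1.3  0.6 12.3] spin 0.0 open 19.3 F [ 0.8 -1.2 -1.3] T [-0.16 -0.16 -0.02] j [ 0.76  0.94 -0.5   1.65  0.63  0.72  0.23]
wrist handle n 936 slope deg 0.4 z@-35 107.3
   wall a 50 45 ztop 110.2
   wall a 60 1082 ztop 94.3
   wall a 70 1268 ztop 93.8
   wall a 80 1346 ztop 93.9
   wall a 90 1437 ztop 93.8
   wall a 100 1525 ztop 93.9
   wall a 110 1588 ztop 93.8
   wall a 120 378 ztop 84.2
handle [ 532.  -336.3] [20.8 96.9] 16.08
walls a 65 [array([-54.5, -50.3]), array([51. , 55.2])]
walls a 85 [array([-54.7, -50.5]), array([50.9, 55.2])]
walls a 100 [array([-54.7, -50.4]), array([50.8, 55.1])]
top wall b [-55.79299226  53.59183882] a max 172.71257450057954
rail b [-69.5 -66.3 -63. ] a [ 72.7 166. ]
rail b [59.5 61.9 64.5] a [ 73.5 166.5]
```

Run:
```python
from h import *
c0=np.array([532.8,-339.0]);u=np.array([-.276,.961]);v=np.array([.961,.276])
def rep(P,I,zc):
    h=cv2.cvtColor(I,cv2.COLOR_RGB2HSV);Z=P[...,2];a=(P[...,:2]-c0)@u;b=(P[...,:2]-c0)@v
    k=(abs(Z-zc)<6)&(abs(b)<62)&(a>60)&(a<200)&(h[...,1]<60)
    print('wall b',np.percentile(b[k],[3,97]).round(1),'a',np.percentile(a[k],[1,95,99]).round(1),k.sum())
rep(np.load('topP.npy'),np.load('topI.npy'),81)
f=grab('top');rep(pts(f),f['image'],93)
rep(np.load('sceneP.npy'),np.load('sceneI.npy'),81)
f=grab('scene');rep(pts(f),f['image'],93)
```

```text
wall b [-56.8  52.8] a [ 62.4 169.6 174.2] 182
wall b [-55.8  53.3] a [ 61.6 168.8 173.1] 151
wall b [-54.9  55.7] a [ 62.  164.  170.4] 191
wall b [-55.4  56.7] a [ 62.2 166.  171.1] 180
```

Compared with its first pose, the scoop is within about 1 mm. I'll shift it by that and lower it softly.

Emit:
{"name": "arm_command", "arguments": {
  "increments": [
    {"hand": -1, "tx": 0.0013, "ty": -0.0013, "tz": 0.0025, "spin": 0},
    {"hand": -1, "tx": 0.0013, "ty": -0.0013, "tz": 0.005, "spin": 0},
    {"hand": -1, "tx": 0.0013, "ty": -0.0013, "tz": 0.0075, "spin": 0},
    {"hand": -1, "tx": 0.0013, "ty": -0.0013, "tz": 0.01, "spin": 0},
    {"hand": -1, "tx": 0.0013, "ty": -0.0013, "tz": 0.0113, "spin": 0}
  ]
}}

```text
time: 16.97
tool_pos: [530.7, -339.5, 42.0]
ee_rot: [-0.0, 0.601, 0.799, -0.0]
contact_force: [0.1, 0.0, -1.6]
opening: 19.0
gripper_force: 60.0
```

To row units: 3 mm / 800 = 0.0038, 2.4 mm / 800 = 0.003.

Emit:
{"name": "arm_command", "arguments": {
  "increments": [
    {"hand": -1, "tx": 0, "ty": 0, "tz": 0.0008, "spin": 0},
    {"hand": -1, "tx": 0, "ty": 0, "tz": 0.0015, "spin": 0},
    {"hand": -1, "tx": 0, "ty": 0, "tz": 0.0023, "spin": 0},
    {"hand": -1, "tx": 0, "ty": 0, "tz": 0.003, "spin": 0},
    {"hand": -1, "tx": 0, "ty": 0, "tz": 0.0038, "spin": 0}
  ]
}}

```text
time: 17.38
tool_pos: [531.0, -339.7, 39.5]
ee_rot: [0.0, 0.602, 0.799, -0.0]
contact_force: [-0.5, -0.0, 1.1]
opening: 19.0
gripper_force: 60.0
```

```bash
python3 fit.py
```

```text
t 17.38 pos [ 531.  -339.7   39.5] yaw 16.04 tz [ 0. -0. -1.] -> inc [ 0.2  1.9 -0.2] spin -0.0 open 19.0 F [-0.5 -0.   1.1] T [-0.16 -0.03  0.02] j [ 0.76  0.96 -0.48  1.66  0.64  0.69  0.22]
wrist handle n 924 slope deg 0.7 z@-35 94.7
   wall a 50 48 ztop 98.0
   wall a 60 1093 ztop 82.6
   wall a 70 1277 ztop 81.9
   wall a 80 1359 ztop 82.1
   wall a 90 1450 ztop 82.2
   wall a 100 1555 ztop 82.3
   wall a 110 1589 ztop 82.2
   wall a 120 350 ztop 72.2
handle [ 530.5 -335.2] [20.7 95.5] 16.08
rail [ 443.1 -266.7] [ 3.8 52.5] 16.85
rail [ 568.9 -229.4] [ 5.7 50.6] 16.04
walls a 65 [array([-55.9, -51.6]), array([49.7, 53.8])]
walls a 85 [array([-55.9, -51.6]), array([49.6, 53.8])]
walls a 100 [array([-55.9, -51.6]), array([49.5, 53.9])]
```

To row units: 0.5 mm / 800 = 0.0006, 0.4 mm / 800 = 0.0005.

Emit:
{"name": "arm_command", "arguments": {
  "increments": [
    {"hand": -1, "tx": 0, "ty": 0, "tz": 0, "spin": 0},
    {"hand": -1, "tx": 0, "ty": 0, "tz": 0, "spin": 0},
    {"hand": -1, "tx": 0, "ty": 0, "tz": 0.0003, "spin": 0},
    {"hand": -1, "tx": 0, "ty": 0, "tz": 0.0005, "spin": 0},
    {"hand": -1, "tx": 0, "ty": 0, "tz": 0.0006, "spin": 0}
  ],
  "grip_force": 5
}}

```text
time: 17.85
tool_pos: [531.1, -339.8, 39.2]
ee_rot: [0.0, 0.602, 0.799, -0.0]
contact_force: [-1.3, -1.1, 1.4]
opening: 20.0
gripper_force: 5.0
```

Emit:
{"name": "arm_command", "arguments": {
  "increments": [
    {"hand": -0.5, "tx": 0, "ty": 0, "tz": 0, "spin": 0},
    {"hand": -0.4, "tx": 0, "ty": 0, "tz": 0, "spin": 0},
    {"hand": -0.2, "tx": 0, "ty": 0, "tz": 0, "spin": 0},
    {"hand": 0, "tx": 0, "ty": 0, "tz": 0, "spin": 0},
    {"hand": 0.1, "tx": 0, "ty": 0, "tz": 0, "spin": 0}
  ]
}}

```text
time: 18.27
tool_pos: [530.9, -339.4, 38.8]
ee_rot: [-0.0, 0.601, 0.799, 0.0]
contact_force: [0.7, -0.8, -0.2]
opening: 44.3
gripper_force: 0.0
```

```bash
python3 fit.py; python3 sw.py
```

```text
t 18.27 pos [ 530.9 -339.4   38.8] yaw 16.05 tz [-0.  0. -1.] -> inc [-0.1  2.  -0.9] spin 0.0 open 44.3 F [ 0.7 -0.8 -0.2] T [-0.04 -0.12 -0.  ] j [ 0.76  0.96 -0.48  1.66  0.64  0.69  0.22]
wrist handle n 945 slope deg 0.2 z@-35 95.5
   wall a 50 46 ztop 97.8
   wall a 60 1110 ztop 82.4
   wall a 70 1288 ztop 81.8
   wall a 80 1373 ztop 81.8
   wall a 90 1453 ztop 81.9
   wall a 100 1556 ztop 81.8
   wall a 110 1582 ztop 81.7
   wall a 120 347 ztop 71.4
handle [ 530.7 -334.5] [20.1 95.1] 16.16
rail [ 443.  -266.5] [ 3.7 52.3] 16.35
rail [ 568.8 -229.4] [ 5.9 51.1] 16.72
walls a 65 [array([-55.8, -51.6]), array([49.8, 53.8])]
walls a 85 [array([-55.8, -51.6]), array([49.7, 53.8])]
walls a 100 [array([-56. , -51.7]), array([49.6, 53.8])]
21 [685.8 162.7  19.9] slopes [-1.12  -0.058]
295 [656.3 206.6  26.9] slopes [0.036 0.194]
158 [651.8 155.2  24.4] slopes [-0.09   0.275]
32 [624.9 210.8  20.5] slopes [-1.296  0.454]
tin ((659.56396484375, 172.9102325439453), (163.12513732910156, 137.0256805419922), 4.098894119262695)
```

Flat on the platform (wall tops at 81.8, handle top at 95.5). Next I raise the hand clear and check once more.

To row units: -110 mm / 800 = -0.1375, -90 mm / 800 = -0.1125.

Emit:
{"name": "arm_command", "arguments": {
  "increments": [
    {"hand": 0.1, "tx": 0, "ty": 0, "tz": -0.0125, "spin": 0},
    {"hand": 0.1, "tx": 0, "ty": 0, "tz": -0.0375, "spin": 0},
    {"hand": 0.1, "tx": 0, "ty": 0, "tz": -0.075, "spin": 0},
    {"hand": 0.1, "tx": 0, "ty": 0, "tz": -0.1125, "spin": 0},
    {"hand": 0.1, "tx": 0, "ty": 0, "tz": -0.1375, "spin": 0}
  ]
}}

```text
time: 18.78
tool_pos: [532.1, -339.6, 152.4]
ee_rot: [0.002, 0.601, 0.799, 0.001]
contact_force: [-0.2, 0.0, 0.5]
opening: 48.4
gripper_force: 0.0
```

Emit:
{"name": "arm_command", "arguments": {
  "increments": [
    {"hand": 0.1, "tx": -0.0375, "ty": 0, "tz": 0, "spin": 0},
    {"hand": 0.1, "tx": -0.075, "ty": 0, "tz": 0, "spin": 0},
    {"hand": 0.1, "tx": -0.1, "ty": 0, "tz": 0, "spin": 0},
    {"hand": 0.1, "tx": -0.1, "ty": 0, "tz": 0, "spin": 0},
    {"hand": 0.1, "tx": -0.1, "ty": 0, "tz": 0, "spin": 0}
  ]
}}

```text
time: 19.2
tool_pos: [552.7, -417.3, 149.2]
ee_rot: [0.0, 0.602, 0.798, 0.0]
contact_force: [-0.6, -0.8, 0.4]
opening: 48.6
gripper_force: 0.0
```

```bash
python3 sw.py; python3 -c "
from h import *
grab('scene','s9.png')"
```

```text
21 [685.9 162.8  19.6] slopes [-1.435 -0.085]
294 [656.2 206.8  26.7] slopes [0.063 0.163]
157 [651.9 155.2  24.2] slopes [-0.055  0.31 ]
32 [624.8 210.8  20.8] slopes [-2.1    0.531]
tin ((659.6412353515625, 173.28842163085938), (163.56333923339844, 137.24253845214844), 3.8470938205718994)
```

View pics/s9.png

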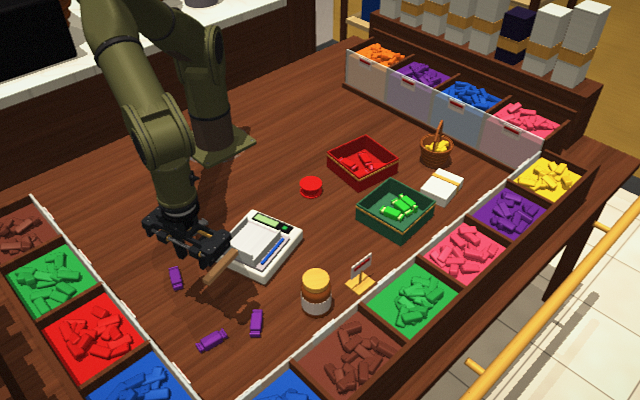

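The scene shows three green sweets in the green tin at (400,207), the empty scoop back on the scale at (258,243), the hand clear of it, and everything else in place.

```bash
python3 -c "
from workcell import close_job
print(close_job())"
```

```text
the job is handed in; nothing more can be done
None
```

The job is handed in: all three green sweets are in the green tin, the empty scoop lies flat between the scale's rails, and the red tin and everything else stayed in place (about 19 s of the 69 s limit).

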